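Fit the straight blade insert into the vegetable slicer

TASK

Fit the plain straight blade, the insert without teeth, into the vegetable slicer: lay it flat in the cross bay and feel gently for the locating pin, without forcing it, until the notch sits over the pin and the back edge is flush against the step along its whole length. Then swing the latch fully shut in front of the blade's free end, and leave the toothed insert where it lies.

Things in the scene. Friction and masses are not known exactly. Their poses are not given: they have to be found in the camera images.
- slicer: vegetable slicer (mandoline) fixed on the worktop, white frame, steel decks, 355 mm along its y, 154 mm along x at the blade bridge; origin on the worktop under the bridge, loop handle at +y. Blade bay runs across along x: floor 22 mm up, x = -50 to 75 mm, y = -34 to 18 mm, open between the rails. Rails 34 mm high at x = -25 to -16 and 54 to 63 mm, only below y = -40 and above y = 30 mm
- step: the step that ends the bay, fixed to the slicer, with its axes: an upright white face towards -y, 6 mm high, over both wings, from 68 to 34 mm on the -x side of its origin and 36 to 72 mm on the +x side. Origin at the foot of the face, x = 18, y = 18, z = 22 mm in the slicer's frame. Blade home: axes as the slicer's, plain_lug at y = 0, z = 37, x = -69 to -47 mm (by the pin) in the slicer's frame, lug overhanging the bridge
- pin_mid (a point): mid-mark of the locating pin at the bay floor, 4.5 mm in front of the step, at x = -33, y = 13.5 mm in the slicer's frame. The steel pin, 6 mm in diameter and 10.5 mm high, stands up to 10 mm from this mark either way along the slicer's x: it sits on a clamped trimming slide, stays where it was left, and its own place is not measured: it must be felt for
- plain_lug (a point): centre of the finger lug of the plain insert (to be fitted): black, 20 mm along x, 10 mm thick along y, rising 20 mm above a plate 140 x 36 x 5 mm, about 70 g, smooth steel edge at -y. This point is 15 mm above the plate's underside, 58 mm from its centre to -x. The plate's back edge is at y = 18 mm; in it, 25 mm from this point to +x, an open notch 8 mm wide, 10.5 mm deep. Plate's axes
- plain_ear (a point): middle of the free end (ear) of the plain insert, 119 mm from the lug's centre along +x, half-way through the 5 mm plate. Axes as the plate's
- toothed_lug (a point): the same point on the lug of the other insert, the same in size but with a row of nine upright teeth, rising 8 mm above the plate, along its steel edge; it is to be left where it lies
- latch_knob (a point): middle of the upright round knob on the latch bar, 9 to 10 mm in diameter; it stands from 29.5 to 52.5 mm above the worktop, 20 mm from the pivot. The bar under it is 10 mm wide
- latch_pivot (a point): upright pivot axis of the swing latch at the height of the bay floor, at x = 90, y = -23.5 mm in the slicer's frame, with the slicer's axes; the latch bar reaches 35 mm from it
- latch (a joint): angle of the latch: 0 open, bar along the slicer's -y; 1.57 fully shut, bar along the slicer's -x, 0.5 mm in front of the ear of a blade that is home. Grows clockwise seen from above; stays where it is left, about 2 N at the knob moves it

How it is judged:
By the outcome, as a careful person would: the job done as asked, in the order asked, and still so for the second after the job is handed in, with the robot touching nothing.
It also fails if it takes over 72 s, if anything falls off the work surface, if the arm or the gripper's body presses on something with over 40 N, if the wrist force passes 120 N, or if a joint passes its speed limit or range.

ROBOT

A 6-joint arm with a two-finger parallel gripper is mounted at the origin on a cart in front of the work surface, level with it; the furniture and walls round the work are solid. World frame = base frame: x ahead of the robot, y to its left, z up, the work surface at z = 0. Lengths are in m, angles in rad, forces in N, time in s.
With the tool pointing down it reaches from about 0.325 to 1 m from the base axis. Payload 5.1 kg.
Tool frame: the origin (TCP) lies at the very end of the fingers, on their centre line; the grasp point (between the pads) lies 19 mm behind it; z points along the fingers, y is the line along which they close (so a half turn about z gives the same grasp; the last joint's range is limited). The gripper opens to 85 mm and grips with 20 to 120 N. Pads are 22 mm wide; open, the fingers measure 114 mm over their backs; the gripper's body (76 mm by 85 mm) begins 54 mm behind the grasp point. The pads swing forward as they close: fully open they stand 13 mm farther back than shut.
Start: joints at [1.135, 0.124, 1.65, -0, 1.367, -0.083], TCP at [0.225, 0.61, 0.231] pointing down, gripper open.
Joint ranges: [-2.61, 2.61], [-1.02, 2.33], [0.03, 2.71], [-1.35, 4.49], [0.32, 2.68], [-2.91, 2.91]. Speed limits (rad/s): [2.57, 2.57, 3.14, 3.14, 3.14, 3.14].

INTERFACE

Orientations are given as a unit quaternion [w, x, y, z].
In Python, from plant import get_obs, vision, ticket gives the robot as it stands.
- The arm moves only by the tool apply_moves, never from a script. Its argument "series" is a list of rows, each a list of 3 entries, a list of its own where there are three numbers: the turn, a rotation vector about the tool's x, y, z in rad, then the shift along the tool's x, y, z in mm, then the opening, from 0 (shut) to 1 (fully open). A call has 1 to 12 rows; each row shifts and turns the commanded pose from where the row before left it, along the tool's axes as they then stand; what a row does not reach is not made up. A row lasts 1/10 s, in which the tool goes at most 50 mm and 8.59 degrees, less where a joint would pass 70% of its speed; a pose out of reach is approached as far as the arm can. A call with a gripper value outside its range is refused whole. The fingers move at their own pace and stop on an object; the grip force is fixed at half the most. Time passes only in rows, so rows that do not move let the fingers close. It gives the time, the measured TCP pose, the force, the opening and the grip force at its end, in the units of the state.
- get_obs(): the state, without advancing time (a new reading comes with each control period).
- vision.read_camera(name): name is "scene" or "top" or "wrist"; returns the picture (420x560x3 uint8, red, green, blue); there is no depth.
- vision.camera_info(name): a dict with "fov_y" (degrees; the focal length in pixels is half the picture's height over the tangent of half this angle, whatever the lens; pixels are square), "cx", "cy" (the principal point, pixels), "origin" and "orientation" of the camera in the world; the wrist camera has in their place "hand_eye" (4x4, takes a point from camera to tool coordinates, whose origin is the TCP and whose axes are the flange's). Camera axes: x right, y up, looking along -z (the intrinsics and any distortion apply to the point x, -y, -z); pixel columns grow to the right and rows downward; lengths in m; the calibration is good to about 2 mm. A picture is of the moment at which its call begins: read the wrist's pose just before it. camera_info takes no time and is no camera call.
- ticket.finish_job(): hands the job in; it is judged then, once.
The state is a dict: "time": time; "joint_positions": joint angles; "dq": joint speeds; "tau": joint torques, N m; "tool_pos": TCP position; "eef_rot": TCP orientation; "ft_force": force on the tool from outside, world axes, zero at the start; "wrist_torque": the same for the moment, N m; "grip_width": finger opening in m; "grasp_force": force on a finger pad.
Only numpy, scipy, OpenCV 4.12 (cv2) and the standard library are available. Lean on these libraries where they do the work, as an engineer would, in place of code of your own. Each camera call takes 0.05 s, during which the arm holds its last target. There are 200 camera calls.

## Working session

There is one attempt and no reset: what is moved stays moved. The work goes in short steps, Python scripts to look and compute and a tool call to move; the robot and the scene stay as the last step left them, time stands still between calls to the robot, and variables do not carry over. Pictures are saved under pics/ and viewed, at most 10 in all, crops included, and the job is handed in when it is done.

Besides the shell and the picture viewer there is one more tool, called after "Call:" by a JSON object that holds its "name" and its "arguments", one argument or row to a line. apply_moves: Moves the arm, as the interface text tells. Its arguments: {"type":"object","properties":{"series":{"type":"array","items":{"type":"array"}}},"required":["series"]}

```bash
mkdir -p pics; ls; python3 - <<'E'
from plant import get_obs, vision, ticket
import cv2,numpy as np
o=get_obs();print({k:np.round(v,3).tolist() for k,v in o.items()})
a=[]
for n in ["scene","top"]:
    print(n,vision.camera_info(n)); im=vision.read_camera(n)[:,:,::-1]; cv2.imwrite(f"pics/{n}0.png",im)
print(vision.camera_info("wrist")); cv2.imwrite("pics/wrist0.png",vision.read_camera("wrist")[:,:,::-1])
E
```

```text
pics
{'time': 0.0, 'joint_positions': [1.135, 0.125, 1.652, -0.0, 1.367, -0.083], 'dq': [0.001, -0.001, 0.001, 0.0, -0.0, -0.001], 'tau': [-0.002, -42.361, -36.544, -0.0, 0.007, -0.0], 'tool_pos': [0.224, 0.609, 0.23], 'eef_rot': [-0.0, 0.175, 0.984, -0.001], 'ft_force': [-0.157, -0.673, -0.649], 'wrist_torque': [-0.091, -0.015, 0.013], 'grasp_force': 0.0, 'grip_width': 0.085}
scene {'fov_y': 51.81120549653218, 'cx': 277.1842832260905, 'cy': 206.16887589235924, 'origin': array([-0.1278411 ,  0.6165393 ,  0.44478621]), 'orientation': array([-0.34933181, -0.24178414,  0.49126562,  0.76037215])}
top {'fov_y': 50.485448973655444, 'cx': 284.4526854829469, 'cy': 207.1688219939258, 'origin': array([0.30333096, 0.06702013, 1.0787075 ]), 'orientation': array([-0.6848721 , -0.07190621,  0.07424364,  0.72129577])}
{'fov_y': 69.74757766895158, 'cx': 279.8250017310857, 'cy': 208.36369236781323, 'hand_eye': array([[-8.43101119e-04,  9.62739134e-01,  2.70430488e-01,
         6.85464158e-02],
       [ 9.99999571e-01,  7.07795302e-04,  5.97856115e-04,
         5.77130989e-04],
       [ 3.84170050e-04,  2.70430876e-01, -9.62739318e-01,
        -1.41947502e-01],
       [ 0.00000000e+00,  0.00000000e+00,  0.00000000e+00,
         1.00000000e+00]])}
```

View pics/top0.png

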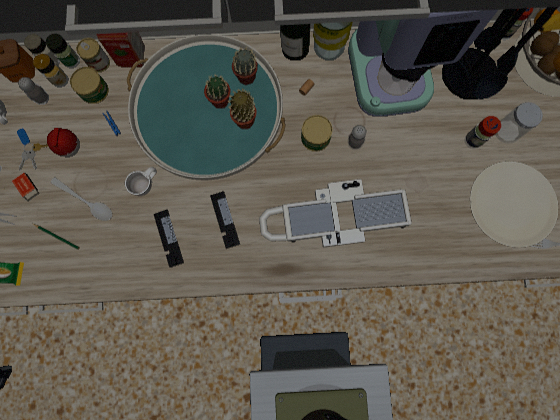

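View pics/scene0.png

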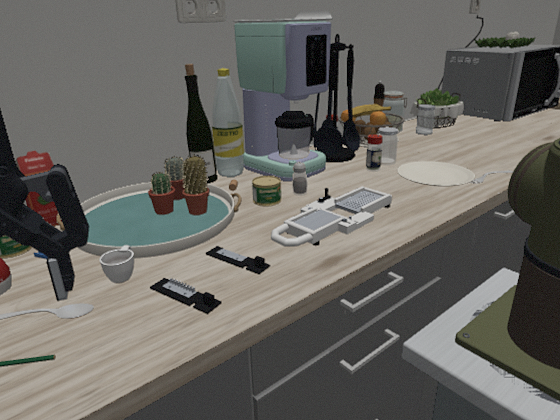

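The top view shows the slicer near (345,213) with its handle to the left, and two inserts near (168,238) and (225,220). In the scene view the nearer insert looks toothed. I'll zoom in.

```bash
python3 - <<'E'
import cv2,numpy as np
t=cv2.imread("pics/top0.png");s=cv2.imread("pics/scene0.png")
a=cv2.resize(t[170:275,145:285],None,fx=5.6,fy=5.6,interpolation=cv2.INTER_CUBIC)[:,:784]
cv2.imwrite("pics/c1.png",a)
b=cv2.resize(s[235:320,140:280],None,fx=3.5,fy=3.5,interpolation=cv2.INTER_CUBIC)
c=cv2.resize(t[165:260,285:425],None,fx=3.0,fy=3.0,interpolation=cv2.INTER_CUBIC)
m=np.zeros((600,490,3),np.uint8);m[:297,:490]=b[:297];m[300:300+285,:420]=c;cv2.imwrite("pics/c2.png",m)
E
```

```text
(no output)
```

View pics/c1.png

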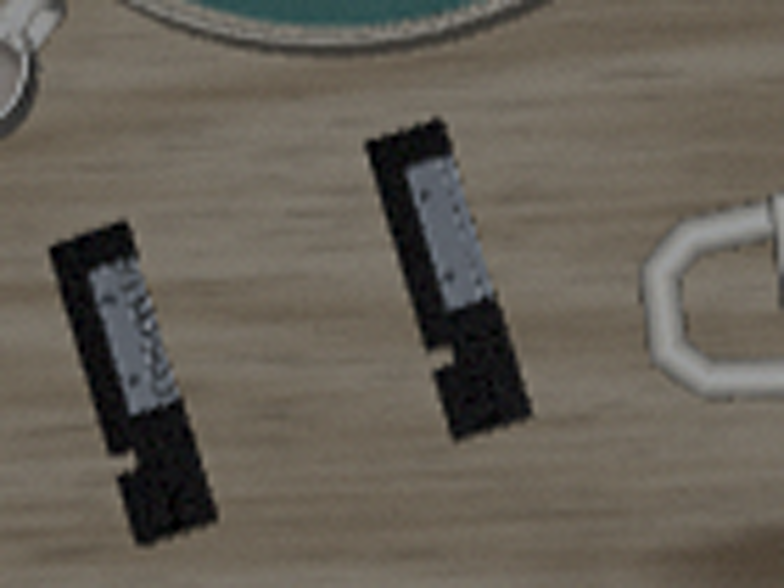

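View pics/c2.png

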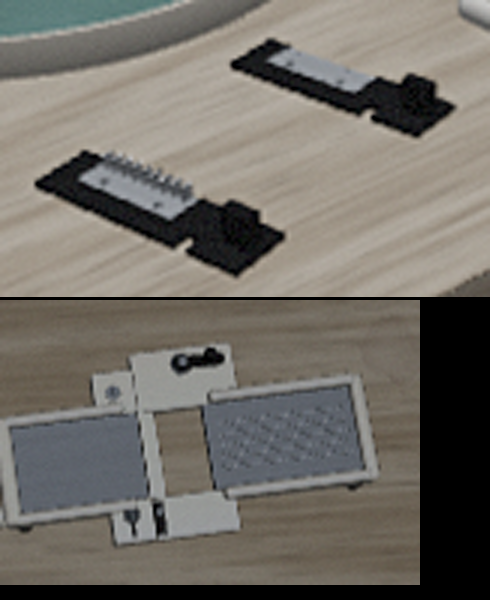

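The plain insert is the right one in the top view (~225,220). Its notch side faces image left, which is +y, and its lug is at the bottom, -x. The latch is open at about (345,185), and the pin slide is at about (338,237). Next I'll get coarse positions.

```bash
cat > h.py <<'E'
from plant import get_obs, vision, ticket
import cv2,numpy as np
from scipy.spatial.transform import Rotation as R
def q2R(q): return R.from_quat([q[1],q[2],q[3],q[0]]).as_matrix()
def pose(): 
    o=get_obs(); return np.array(o['tool_pos']),q2R(o['eef_rot'])
def cam(name,tp=None):
    i=vision.camera_info(name); f=210/np.tan(np.radians(i['fov_y']/2))
    if name=='wrist':
        p,r=tp; H=i['hand_eye']; return r@H[:3,:3],p+r@H[:3,3],f,i['cx'],i['cy']
    return q2R(i['orientation']),np.array(i['origin']),f,i['cx'],i['cy']
def cast(c,px,z):
    Rm,o,f,cx,cy=c; px=np.atleast_2d(px).astype(float)
    d=np.c_[(px[:,0]-cx)/f,-(px[:,1]-cy)/f,-np.ones(len(px))]@Rm.T
    return o+d*((z-o[2])/d[:,2])[:,None]
def proj(c,P):
    Rm,o,f,cx,cy=c; q=(np.atleast_2d(P)-o)@Rm
    return np.c_[cx+f*q[:,0]/-q[:,2], cy-f*q[:,1]/-q[:,2]]
def snap(name,fn):
    tp=pose(); im=np.ascontiguousarray(vision.read_camera(name)[:,:,::-1]); cv2.imwrite(fn,im)
    c=cam(name,tp); np.save(fn+'.npy',np.array(list(c),dtype=object),allow_pickle=True); return im,c
def load(fn): return cv2.imread(fn),tuple(np.load(fn+'.npy',allow_pickle=True))
E
python3 - <<'E'
from h import *
c=cam('top'); t=cv2.imread('pics/top0.png')
m=(t.max(2)<45).astype(np.uint8); m[:, :200]=0;m[:185]=0;m[255:]=0;m[:,250:]=0
k=max(cv2.findContours(m,0,2)[0],key=cv2.contourArea); r=cv2.minAreaRect(k); b=cv2.boxPoints(r)
print(np.round(cast(c,b,.005),3)); print(r)
cr=lambda x,y:(285+x/3,165+(y-300)/3)
print('latchL,R',np.round(cast(c,[cr(180,362),cr(217,355)],.03),3))
print('pinslide',np.round(cast(c,[cr(160,515)],.022),3))
print('bridge corners', np.round(cast(c,[cr(130,354),cr(230,346),cr(240,528),cr(114,545)],.022),3))
p,r=pose();print(r)
E
```

```text
[[0.568 0.241 0.005]
 [0.577 0.206 0.005]
 [0.444 0.171 0.005]
 [0.436 0.205 0.005]]
((224.55963134765625, 219.5321044921875), (54.979225158691406, 14.367393493652344), 73.3007583618164)
latchL,R [[ 0.569 -0.092  0.03 ]
 [ 0.573 -0.122  0.03 ]]
pinslide [[ 0.446 -0.067  0.022]]
bridge corners [[ 0.58  -0.053  0.022]
 [ 0.583 -0.135  0.022]
 [ 0.433 -0.13   0.022]
 [ 0.424 -0.029  0.022]]
[[-9.38391030e-01  3.45574586e-01 -6.93465762e-04]
 [ 3.45575254e-01  9.38389865e-01 -1.48477844e-03]
 [ 1.37639548e-04 -1.63294738e-03 -9.99998657e-01]]
```

Call:
{"name": "apply_moves", "arguments": {
  "series": [
    [[0,0,-0.122],[0,0,20],1],
    [[0,0,-0.122],[0,0,20],1],
    [[0,0,-0.122],[0,0,20],1],
    [[0,0,-0.122],[0,0,20],1],
    [[0,0,-0.122],[0,0,20],1],
    [[0,0,0],[-23,-46,0],0.6],
    [[0,0,0],[-23,-46,0],0.6],
    [[0,0,0],[-23,-46,0],0.6],
    [[0,0,0],[-23,-46,0],0.6],
    [[0,0,0],[-23,-46,0],0.6],
    [[0,0,0],[-23,-46,0],0.6],
    [[0,0,0],[-23,-46,0],0.6]
  ]
}}

```text
time: 1.35
tool_pos: [0.4565, 0.3452, 0.1312]
eef_rot: [-0.0, -0.128, 0.992, -0.0]
ft_force: [0.8, 1.3, -0.2]
grip_width: 0.0511
grasp_force: 0.0
```

Call:
{"name": "apply_moves", "arguments": {
  "series": [
    [[0,0,0],[0,-46,0],0.6],
    [[0,0,0],[0,-46,0],0.6],
    [[0,0,0],[0,-46,0],0.6],
    [[0,0,0],[0,0,0],0.6],
    [[0,0,0],[0,0,0],0.6]
  ]
}}

```text
time: 1.85
tool_pos: [0.4908, 0.2127, 0.1311]
eef_rot: [-0.0, -0.127, 0.992, 0.0]
ft_force: [1.1, -0.1, -0.2]
grip_width: 0.0514
grasp_force: 0.0
```

```bash
python3 - <<'E'
from h import *
im,c=snap('wrist','pics/w1.png'); p,r=pose(); print(p,r,get_obs()['time'])
m=(im.max(2)<50).astype(np.uint8)
for k in sorted(cv2.findContours(m,0,2)[0],key=cv2.contourArea)[-4:]:
    q=cv2.minAreaRect(k); print(cv2.contourArea(k),q); 
E
```

```text
[0.49059375 0.21362756 0.13119872] [[-9.67281170e-01 -2.53706539e-01 -3.60108643e-04]
 [-2.53706672e-01  9.67281125e-01  3.87280989e-04]
 [ 2.50070574e-04  4.65971574e-04 -9.99999860e-01]] 1.9
319.5 ((267.0, 157.0), (26.0, 14.0), 90.0)
1304.5 ((268.5, 236.5), (91.0, 35.0), 90.0)
3188.0 ((422.87933349609375, 209.44830322265625), (39.19747543334961, 144.58218383789062), 4.763641834259033)
46005.0 ((279.49993896484375, 334.0), (558.9998779296875, 169.99996948242188), 0.0)
```

View pics/w1.png

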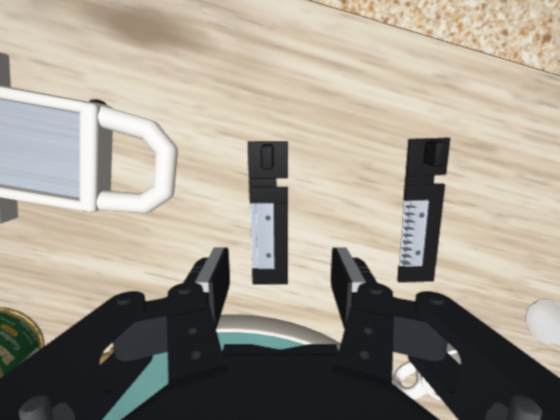

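The wrist view shows the plain insert at (268,213), the lug at (267,157), and the notch on the right at (283,183). The toothed insert is at (424,210).

```bash
python3 - <<'E'
from h import *
im,c=load('pics/w1.png'); p,r=pose()
g=im.max(2); m=np.zeros_like(g); m[130:295,235:300]=g[130:295,235:300]<105
m[200:275,250:276]=255
m=(m>0).astype(np.uint8)
k=max(cv2.findContours(m,0,2)[0],key=cv2.contourArea); b=cv2.boxPoints(cv2.minAreaRect(k)); print(b)
P=cast(c,b,.004)[:,:2]; print(np.round(P,4), [np.linalg.norm(P[i]-P[i-1]).round(4) for i in range(4)])
ctr=P.mean(0); L=P[np.argsort(P[:,0])]; ax=L[2:].mean(0)-L[:2].mean(0); ax/=np.linalg.norm(ax)
print('yaw',np.degrees(np.arctan2(ax[1],ax[0])),'ctr',ctr,'lug from ctr',ctr-.058*ax)
lt=cast(c,[[267,157]],.025)[0,:2]; print('lug direct',lt)
for lug in (ctr-.058*ax,lt): print('delta tool mm',(r.T@np.r_[lug-p[:2],0])*1e3)
E
```

```text
[[248. 142.]
 [287. 142.]
 [287. 283.]
 [248. 283.]]
[[0.4465 0.1729]
 [0.4379 0.2059]
 [0.5708 0.2412]
 [0.5805 0.2036]] [np.float64(0.1375), np.float64(0.0341), np.float64(0.1375), np.float64(0.0389)]
yaw 13.913011232199416 ctr [0.50891825 0.2058881 ] lug from ctr [0.45261986 0.19194209]
lug direct [0.45256503 0.19236929]
delta tool mm [ 4.22331783e+01 -1.13417229e+01  5.27635541e-03]
delta tool mm [ 4.21778308e+01 -1.09145913e+01  5.46154584e-03]
```

Call:
{"name": "apply_moves", "arguments": {
  "series": [
    [[0,0,0],[42,-11,20],0.4],
    [[0,0,0],[0,0,40],0.4],
    [[0,0,0],[0,0,35],0.4],
    [[0,0,0],[0,0,20],0.4],
    [[0,0,0],[0,0,8],0.4],
    [[0,0,0],[0,0,0],0.4],
    [[0,0,0],[0,0,0],0],
    [[0,0,0],[0,0,0],0],
    [[0,0,0],[0,0,0],0],
    [[0,0,0],[0,0,0],0],
    [[0,0,0],[0,0,0],0],
    [[0,0,0],[0,0,0],0]
  ]
}}

```text
time: 3.1
tool_pos: [0.4544, 0.1929, 0.0101]
eef_rot: [0.002, -0.128, 0.992, 0.001]
ft_force: [-0.8, 1.5, 6.1]
grip_width: 0.0081
grasp_force: 62.4
```

Call:
{"name": "apply_moves", "arguments": {
  "series": [
    [[0,0,0],[0,0,-15],0],
    [[0,0,0],[0,0,-35],0],
    [[0,0,0],[0,0,-45],0],
    [[0,0,0],[0,0,-40],0],
    [[0,0,0.08],[0,0,-15],0],
    [[0,0,0.08],[0,0,0],0],
    [[0,0,0],[-8,-42,0],0],
    [[0,0,0],[-8,-42,0],0],
    [[0,0,0],[-8,-42,0],0],
    [[0,0,0],[0,0,0],0],
    [[0,0,0],[0,0,0],0]
  ]
}}

```text
time: 4.2
tool_pos: [0.4888, 0.0684, 0.1581]
eef_rot: [-0.0, -0.047, 0.999, 0.0]
ft_force: [0.0, 0.4, -0.3]
grip_width: 0.0079
grasp_force: 61.5
```

```bash
python3 - <<'E'
from h import *
im,c=snap('wrist','pics/w2.png'); o=get_obs(); print(pose(),o['time'],o['ft_force'],o['wrist_torque'],o['grip_width'])
big=cv2.resize(im,(800,600),interpolation=cv2.INTER_CUBIC); cv2.imwrite('pics/w2b.png',big)
E
```

```text
(array([0.48862155, 0.06922571, 0.15802734]), array([[-9.95354432e-01, -9.62756951e-02, -7.38462521e-04],
       [-9.62759917e-02,  9.95354606e-01,  3.77144908e-04],
       [ 6.98722183e-04,  4.46489067e-04, -9.99999656e-01]])) 4.25 [ 0.38140593  0.69450997 -1.65809169] [0.00877971 0.04796537 0.03684808] 0.008258602320479218
```

View pics/w2b.png

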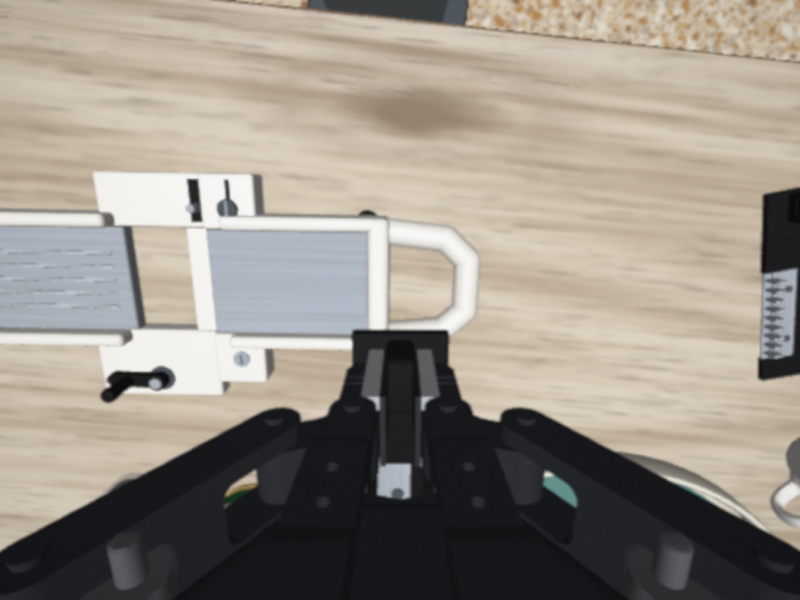

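The slicer is clear in this view. The pin slot is at about (193,200) of 800x600, with the steel pin at about (193,208). The latch boss is at (160,378) and the knob at (110,393). Next I'll extract the edges numerically.

```bash
python3 - <<'E'
from h import *
im,c=load('pics/w2.png'); g=im.astype(int)
gray=im.mean(2).astype(int)
print('row profile -xwing'); 
for r in (122,126,130,134,138,142,146,150): print(r,gray[r,126:164])
print('+xwing')
for r in (240,246,252,258,264,270): print(r,gray[r,136:166])
print('cols rail -x inner'); 
for x in (165,185,205,225,245): print(x,gray[145:168,x], 'outer+x',gray[228:252,x])
for x in (10,30,50,65): print(x,gray[143:165,x], 'outer+x',gray[226:250,x])
E
```

```text
row profile -xwing
122 [236 236 235 235 234 234 234 234 234 234 233 231 227 226 230 231 231 231
 230 230 229 229 229 228 228 227 227 228 229 230 230 230 229 228 228 228
 227 226]
126 [244 244 244 238 201 123  64  50  57  61  62  75 134 212 239 244 244 244
 245 244 245 245 245 245 245 245 245 245 245 240 208 146 115 147 221 242
 245 246]
130 [244 244 244 244 234 175  88  41  38  37  38  43  99 187 234 243 244 244
 244 244 244 245 245 245 245 245 245 245 245 242 223 154  79  92 175 231
 244 245]
134 [244 244 244 244 238 192 109  51  38  39  37  39  66 139 218 240 244 244
 244 245 244 244 244 244 244 245 245 245 245 245 238 184  96  66 136 220
 242 245]
138 [244 244 244 244 241 224 155  76  40  38  38  37  45 109 199 237 243 244
 244 244 244 244 244 244 245 245 244 244 243 239 229 185 114  64 113 205
 238 244]
142 [243 244 244 243 240 230 184 120  83  70  69  68  63  85 158 224 241 243
 244 244 244 244 244 244 241 223 170 120  96  97 124 148 134 103  90  88
  85  97]
146 [243 243 241 227 202 187 184 181 173 144 103  75  68  76 129 207 237 243
 244 244 244 244 244 244 238 197 128  94  89
[... 2120 characters left out ...]
174 175 166 139 125 126 146 188 220 230 235 235 233 229 215 192 188 186
 183 186 193 198 200 198]
30 [182 184 175 150 132 152 198 224 233 238 237 235 231 221 192 164 172 177
 177 176 179 181] outer+x [175 176 175 164 135 125 139 177 215 228 235 237 235 231 223 206 192 187
 186 190 195 198 199 200]
50 [179 182 180 167 138 143 183 221 233 238 239 237 234 226 204 173 163 175
 179 179 179 181] outer+x [177 176 174 162 136 126 133 162 205 226 235 239 237 234 226 206 195 192
 191 190 192 194 198 200]
65 [171 178 180 169 143 137 170 216 231 238 240 239 236 229 210 179 161 175
 181 180 179 182] outer+x [178 176 175 167 141 128 129 151 194 223 234 240 239 236 229 209 189 188
 190 192 193 195 196 196]
```

```bash
cat > sl.py <<'E'
from h import *
im,c=load('pics/w2.png')
A=cast(c,[(10,156.4),(30,156.6),(50,157),(65,157.1),(165,160),(185,160),(205,160.3),(225,160.6),(245,160.7)],.033)[:,:2]
B=cast(c,[(10,240.3),(30,240.8),(50,241),(65,241.1),(185,243.5),(205,243.6),(225,244),(245,244)],.033)[:,:2]
def fit(P):
    v=cv2.fitLine(P.astype(np.float32),cv2.DIST_L2,0,.01,.01).ravel(); d=v[:2]*np.sign(v[1]); return d,v[2:]
da,pa=fit(A); db,pb=fit(B)
yaws=[np.arctan2(-d[0],d[1]) for d in (da,db)]
yaw=np.mean(yaws); ex=np.array([np.cos(yaw),np.sin(yaw)]); ey=np.array([-ex[1],ex[0]])
xa,xb=pa@ex,pb@ex
X0=(xa+xb)/2-.0235
S=cast(c,[(150,240),(151,246),(151.6,252),(152.4,258),(153.3,264)],.028)[:,:2]
E
python3 - <<'E'
from sl import *
print('yaws',np.degrees(yaws),'sep',xb-xa,'X0',X0)
Y0=(S@ey).mean()-.018; print('step y',S@ey, 'step top slope deg',np.degrees(np.arctan2(-(S[-1]-S[0])[0],(S[-1]-S[0])[1])))
print('org',X0*ex+Y0*ey)
for z in (.0325,.028,.022):
    L=cast(c,[(129,146),(136,147),(138.6,122),(139.5,134),(141.2,150),(131,126),(134.5,150),(160,145)],z)[:,:2]; print(z,np.round((np.c_[L@ex-X0,L@ey-Y0])*1e3,1).tolist())
L=cast(c,[(109,267),(76,275),(88,264),(114,264)],.03)[:,:2]; print('latch',np.round((np.c_[L@ex-X0,L@ey-Y0])*1e3,1).tolist())
a=cv2.resize(im[115:160,60:190],None,fx=6,fy=6,interpolation=cv2.INTER_CUBIC);b=cv2.resize(im[228:280,60:190],None,fx=6,fy=6,interpolation=cv2.INTER_CUBIC)
cv2.imwrite('pics/c3.png',np.vstack([a,b]))
E
```

```text
yaws [4.2159586 4.3657107] sep 0.07908958 X0 0.472354
step y [-0.0925418  -0.09217608 -0.09219705 -0.09202165 -0.0917453 ] step top slope deg -83.91174192072478
org [ 0.47927034 -0.07448652]
0.0325 [[-27.0, 9.8], [-26.3, 15.9], [-47.3, 20.4], [-37.4, 20.1], [-23.8, 20.1], [-43.9, 13.5], [-23.7, 14.3], [-28.4, 36.9]]
0.028 [[-26.7, 7.6], [-25.9, 13.7], [-47.3, 18.3], [-37.2, 18.0], [-23.4, 18.1], [-43.8, 11.4], [-23.2, 12.1], [-28.0, 35.2]]
0.022 [[-26.2, 4.7], [-25.4, 10.9], [-47.3, 15.6], [-36.9, 15.3], [-22.8, 15.4], [-43.7, 8.5], [-22.7, 9.3], [-27.6, 32.9]]
latch [[90.8, -24.6], [100.2, -58.5], [87.9, -44.8], [87.4, -19.3]]
```

View pics/c3.png

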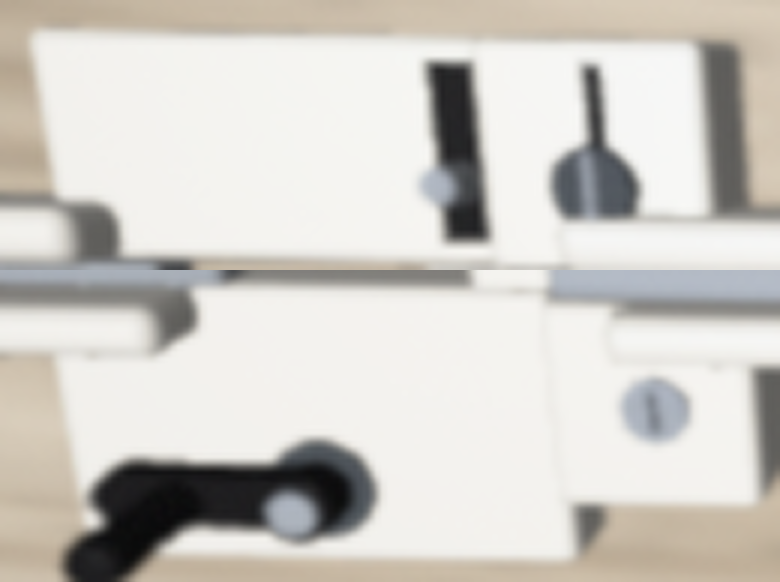

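```bash
cat >> sl.py <<'E'
Y0=(S@ey).mean()-.018
def to_s(P): P=np.atleast_2d(P)[:,:2]; return np.c_[P@ex-X0,P@ey-Y0]*1e3
def to_w(x,y): return (x/1e3+X0)*ex+(y/1e3+Y0)*ey
E
python3 - <<'E'
from sl import *
p0=np.array([.48862,.06923,.158]); _,r=pose()
g=im.mean(2).astype(int); print(g[222:242,262],g[222:242,280]); print(g[238,238:322])
L=cast(c,[(280,231.3),(247,236),(313.6,236)],.153); print('edge in tool mm', ((L-p0)@r*1e3).round(1))
pin=to_s(cast(c,[(132.8,145.8)],.0325)); print('pin',pin, 'tcp slicer',to_s(pose()[0]),'yaw',np.degrees(yaw))
E
```

```text
[243 243 243 243 243 243 242 234 188  97  28  26  33  37  36  36  36  37
  36  35] [177 165 150 165 189 208 220 217 175  91  27  27  32  35  36  32  23  17
  15  14]
[230 229 229 229 229 229 226 204 140  70  38  36  37  37  36  37  37  37
  37  36  37  36  37  36  36  37  36  37  36  37  37  36  36  31  29  23
  22  21  20  20  21  22  23  22  22  23  23  24  24  27  30  34  36  36
  35  36  35  35  35  35  35  36  36  36  35  35  35  36  35  34  36  35
  35  35  36  61 113 152 168 172 172 172 173 174]
edge in tool mm [[ 14.5  -0.2   5. ]
 [ 12.  -17.4   5. ]
 [ 11.9  17.3   5. ]]
pin [[-27.2393733   13.17886221]] tcp slicer [[ 20.07740343 142.60977133]] yaw 4.290835
```

Call:
{"name": "apply_moves", "arguments": {
  "series": [
    [[0,0,0.022],[0,0,0],0],
    [[0,0,0],[18,-38,0],0],
    [[0,0,0],[18,-38,0],0],
    [[0,0,0],[18,-38,0],0],
    [[0,0,0],[17,-40,0],0],
    [[0,0,0],[0,0,40],0],
    [[0,0,0],[0,0,40],0],
    [[0,0,0],[0,0,25],0],
    [[0,0,0],[0,0,12],0],
    [[0,0,0],[0,0,0],0],
    [[0,0,0],[0,0,0],0]
  ]
}}

```text
time: 5.35
tool_pos: [0.4308, -0.0895, 0.0424]
eef_rot: [0.001, -0.038, 0.999, -0.0]
ft_force: [0.4, 0.2, -1.2]
grip_width: 0.0084
grasp_force: 61.5
```

```bash
python3 - <<'E'
from sl import *
im,c=snap('wrist','pics/w3.png'); o=get_obs(); p,r=pose(); print(p,to_s(p),np.degrees(np.arctan2(-r[0,1],r[1,1])),r[2],o['time'],o['ft_force'],o['wrist_torque'])
cv2.imwrite('pics/w3b.png',cv2.resize(im[140:420,90:470],None,fx=2.1,fy=2.1,interpolation=cv2.INTER_CUBIC))
E
```

```text
[ 0.43133711 -0.08978021  0.04308181] [[-48.9431635  -11.66449018]] 4.354655990337797 [-0.00288907 -0.00124634 -0.99999505] 5.4 [-0.34425942 -0.15380641  0.96947206] [-0.07983354  0.05412315  0.01206517]
```

View pics/w3b.png

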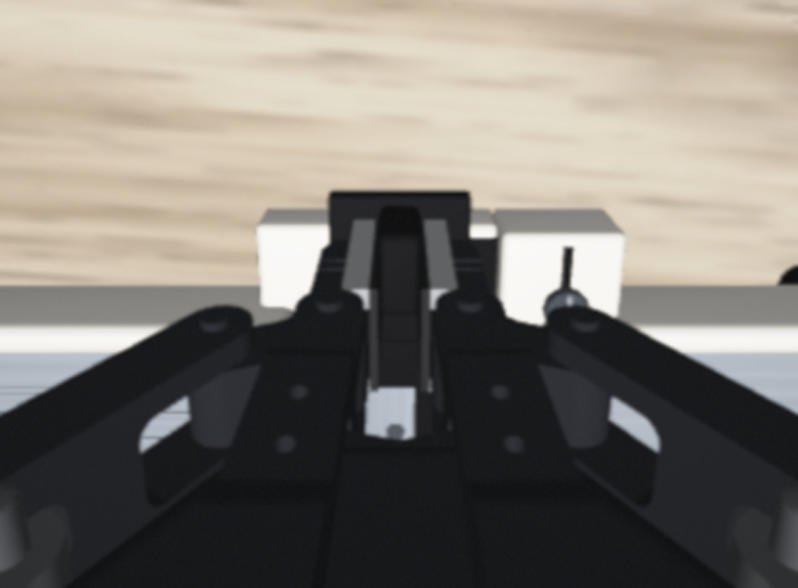

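The blade hangs over the -x wing, and its end edge shows at crop row 192. Pose as planned; next I lower it to the floor.

Call:
{"name": "apply_moves", "arguments": {
  "series": [
    [[0,0,0],[2,0,4],0],
    [[0,0,0],[0,0,3],0],
    [[0,0,0],[0,0,2],0],
    [[0,0,0],[0,0,0],0],
    [[0,0,0],[0,0,0],0]
  ]
}}

```text
time: 5.9
tool_pos: [0.4278, -0.09, 0.0324]
eef_rot: [0.0, -0.038, 0.999, -0.0]
ft_force: [-0.1, -0.1, -1.6]
grip_width: 0.0085
grasp_force: 61.5
```

Call:
{"name": "apply_moves", "arguments": {
  "series": [
    [[0,0,0],[0,0,1],0],
    [[0,0,0],[0,0,0],0],
    [[0,0,0],[0,0,0],0]
  ]
}}

```text
time: 6.2
tool_pos: [0.4281, -0.09, 0.032]
eef_rot: [0.0, -0.038, 0.999, -0.0]
ft_force: [-2.8, 0.4, 6.3]
grip_width: 0.0084
grasp_force: 62.2
```

Call:
{"name": "apply_moves", "arguments": {
  "series": [
    [[0,0,0],[0,0,-0.5],0],
    [[0,0,0],[0,1,0],0],
    [[0,0,0],[0,1,0],0],
    [[0,0,0],[0,1,0],0],
    [[0,0,0],[0,1,0],0],
    [[0,0,0],[0,1,0],0],
    [[0,0,0],[0,1,0],0],
    [[0,0,0],[0,0,0],0]
  ]
}}

```text
time: 7.0
tool_pos: [0.4279, -0.0839, 0.0321]
eef_rot: [0.001, -0.038, 0.999, -0.0]
ft_force: [1.6, -1.0, 0.7]
grip_width: 0.0083
grasp_force: 61.7
```

```bash
python3 - <<'E'
from sl import *
o=get_obs(); p,r=pose(); print(p,to_s(p),o['time'],o['ft_force'],o['wrist_torque'])
E
```

```text
[ 0.42791288 -0.08385037  0.03208833] [[-51.91413208  -5.49507562]] 7.0 [ 1.57443459 -0.9547331   0.72796214] [-0.161074   -0.45118782 -0.06940762]
```

Call:
{"name": "apply_moves", "arguments": {
  "series": [
    [[0,0,0],[0,1,0],0],
    [[0,0,0],[0,1,0],0],
    [[0,0,0],[0,0,0],0]
  ]
}}

```text
time: 7.3
tool_pos: [0.4277, -0.0819, 0.0321]
eef_rot: [0.001, -0.038, 0.999, -0.0]
ft_force: [3.2, -1.2, 1.1]
grip_width: 0.0082
grasp_force: 61.7
```

Call:
{"name": "apply_moves", "arguments": {
  "series": [
    [[0,0,0],[0,1,0],0],
    [[0,0,0],[0,1,0],0],
    [[0,0,0],[0,0,0],0]
  ]
}}

```text
time: 7.6
tool_pos: [0.4275, -0.08, 0.0321]
eef_rot: [0.001, -0.038, 0.999, -0.0]
ft_force: [4.1, -1.1, 1.3]
grip_width: 0.0082
grasp_force: 61.7
```

Call:
{"name": "apply_moves", "arguments": {
  "series": [
    [[0,0,0],[-1,0,0],0],
    [[0,0,0],[0,0,0],0]
  ]
}}

```text
time: 7.8
tool_pos: [0.4276, -0.08, 0.0321]
eef_rot: [-0.001, -0.038, 0.999, -0.0]
ft_force: [-0.2, -2.3, 5.8]
grip_width: 0.0081
grasp_force: 62.3
```

Call:
{"name": "apply_moves", "arguments": {
  "series": [
    [[0,0,0],[0,1,0],0],
    [[0,0,0],[0,0,0],0],
    [[0,0,0],[0,1,0],0],
    [[0,0,0],[0,0,0],0]
  ]
}}

```text
time: 8.2
tool_pos: [0.4276, -0.0798, 0.0322]
eef_rot: [-0.001, -0.038, 0.999, -0.002]
ft_force: [-0.8, -10.4, 3.1]
grip_width: 0.0087
grasp_force: 62.0
```

```bash
python3 - <<'E'
from sl import *
im,c=snap('wrist','pics/w4.png');o=get_obs(); p,r=pose(); print(p,to_s(p),np.degrees(np.arctan2(-r[0,1],r[1,1])),o['ft_force'],o['wrist_torque'])
a=cv2.resize(im[190:300,180:400],None,fx=3.6,fy=3.6,interpolation=cv2.INTER_CUBIC); cv2.imwrite('pics/w4b.png',a)
im,c=snap('top','pics/t4.png');im,c=snap('scene','pics/s4.png')
E
```

```text
[ 0.42758237 -0.07973484  0.03216011] [[-51.93579884  -1.36635179]] 4.398249678416035 [ -0.82944488 -10.15783734   4.31813415] [-1.77204292 -0.00753677 -0.04842113]
```

Call:
{"name": "apply_moves", "arguments": {
  "series": [
    [[0,0,-0.01],[0,0,0],0],
    [[0,0,0],[0,0,0],0]
  ]
}}

```text
time: 8.55
tool_pos: [0.4277, -0.0798, 0.0322]
eef_rot: [-0.001, -0.043, 0.999, -0.002]
ft_force: [-0.5, -10.9, 2.6]
grip_width: 0.0084
grasp_force: 62.0
```

```bash
cat > st.py <<'E'
from sl import *
o=get_obs(); p,r=pose(); print(p,to_s(p),np.degrees(np.arctan2(-r[0,1],r[1,1])),np.array(o['ft_force']).round(2),np.array(o['wrist_torque']).round(3),o['grip_width'],o['time'])
E
python3 st.py
```

```text
[ 0.42769176 -0.07982383  0.03217391] [[-51.83337309  -1.46328084]] 4.948470875795115 [ -0.49 -10.88   2.64] [-1.827 -0.083 -0.183] 0.008406707558425649 8.55
```

Call:
{"name": "apply_moves", "arguments": {
  "series": [
    [[0,0,-0.01],[0,0,0],0],
    [[0,0,0],[0,0,0],0]
  ]
}}

```text
time: 8.75
tool_pos: [0.4277, -0.0798, 0.0322]
eef_rot: [-0.001, -0.048, 0.999, -0.002]
ft_force: [0.2, -10.3, 3.7]
grip_width: 0.0083
grasp_force: 62.1
```

```bash
python3 st.py
```

```text
[ 0.42770407 -0.07981644  0.03218901] [[-51.82053942  -1.45682617]] 5.477903022907287 [  0.18 -10.33   3.71] [-1.818 -0.124 -0.43 ] 0.008264897525685627 8.75
```

Call:
{"name": "apply_moves", "arguments": {
  "series": [
    [[0,0,0],[0,0,0],0.3],
    [[0,0,0],[0,0,0],0.3],
    [[0,0,0],[0,0,0],0.3],
    [[0,0,0],[0,-1,-5],0.3],
    [[0,0,0],[0,0,-20],0.3],
    [[0,0,0.02],[0,0,-40],0.3],
    [[0,0,0],[0,0,-45],0],
    [[0,0,0],[-24,40,0],0],
    [[0,0,0],[-24,40,0],0],
    [[0,0,0],[-24,40,0],0],
    [[0,0,0],[0,0,0],0],
    [[0,0,0],[0,0,0],0]
  ]
}}

```text
time: 9.95
tool_pos: [0.4905, 0.0472, 0.1417]
eef_rot: [-0.001, -0.039, 0.999, -0.0]
ft_force: [-0.3, -0.0, -0.6]
grip_width: 0.0003
grasp_force: 0.0
```

```bash
python3 st.py; python3 - <<'E'
from sl import *
im,c=snap('wrist','pics/w5.png')
cv2.imwrite('pics/w5b.png',cv2.resize(im[90:310,10:280],None,fx=2.7,fy=2.7,interpolation=cv2.INTER_CUBIC))
E
```

```text
[0.49054839 0.0472089  0.1417069 ] [[ 20.35156962 120.51050583]] 4.46034896308204 [-0.29 -0.04 -0.58] [-0.007 -0.     0.034] 0.0002698141600583935 9.95
```

View pics/w5b.png

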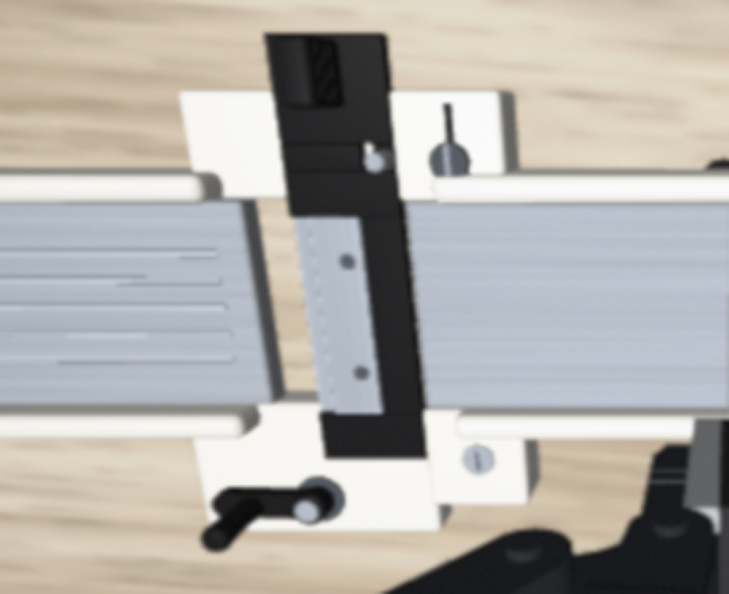

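Blade seated: the notch surrounds the pin at crop (375,158), and the back edge lies along the step. I'll check flushness numerically and measure the knob.

```bash
python3 - <<'E'
from sl import *
im,c=load('pics/w5.png'); g=im.mean(2)
def edge(r,a,b):
    s=cv2.GaussianBlur(g[r:r+1],(3,1),0)[0,a:b]; d=np.diff(s); i=int(np.argmax(d)); 
    w=np.clip(d[max(0,i-2):i+3],0,None); return a+.5+(np.arange(max(0,i-2),max(0,i-2)+len(w))@w)/w.sum()
E=[(edge(r,140,185),r) for r in list(range(106,123,3))+list(range(127,143,3))+[155,158]+[240,244,248,252,256]]
L=to_s(cast(c,E,.027)); print(np.round(L,1).tolist())
# darker gap line beside edge
for r in (130,136,155,246,254): print(r,g[r,int(edge(r,140,185))-5:int(edge(r,140,185))+9].astype(int))
k=[(10+215/2.7,90+537/2.7)]; print('knob top',to_s(cast(c,k,.0525)))
k=[(10+318/2.7,90+498/2.7)]; print('pivot boss',to_s(cast(c,k,.026)))
E
```

```text
[[-61.7, 18.4], [-59.4, 18.4], [-57.1, 18.3], [-54.8, 18.5], [-52.4, 18.4], [-50.1, 18.2], [-45.3, 17.3], [-42.9, 17.2], [-40.5, 17.0], [-38.1, 35.9], [-35.7, 17.2], [-33.2, 17.0], [-22.5, 17.0], [-20.0, 17.2], [54.1, 18.5], [58.1, 17.1], [62.0, 17.1], [66.0, 17.2], [70.0, 16.9]]
130 [ 44  44  44  44  53 122 215 244 249 249 249 249 249 249]
136 [249 244 196 104  61 131 226 247 250 250 250 250 250 250]
155 [ 42  42  42  43  43  81 163 230 246 248 248 248 248 249]
246 [ 35  35  35  35  40 101 194 238 246 247 247 247 247 247]
254 [ 34  34  35  34  40 110 206 241 246 247 247 247 247 247]
knob top [[ 89.24599204 -42.79409301]]
pivot boss [[ 89.50866438 -22.86077102]]
```

```bash
python3 - <<'E'
from sl import *
im,c=load('pics/w5.png'); g=im.mean(2)
# outer end + lug-side front edge: dark->light going left
def le(r,a,b):
    s=g[r,a:b]; d=np.diff(s); i=int(np.argmin(d)); w=np.clip(-d[max(i-2,0):i+3],0,None); return a+.5+(np.arange(max(i-2,0),max(i-2,0)+len(w))@w)/w.sum()
E=[(le(r,100,125),r) for r in (106,112,118,128,134,140,150,160)]+[(le(r,122,137),r) for r in (244,248,252,256)]
print(np.round(to_s(cast(c,E,.0255)),1).tolist())
E
```

```text
[[-61.7, -18.9], [-57.1, -19.1], [-52.4, -19.1], [-44.4, -18.7], [-39.6, -18.8], [-34.7, -18.9], [-26.5, -18.9], [-18.1, -19.1], [58.8, -19.0], [62.7, -18.9], [66.7, -19.0], [70.8, -18.9]]
```

Call:
{"name": "apply_moves", "arguments": {
  "series": [
    [[0,0,0],[-17,-41,0],0.35],
    [[0,0,0],[-17,-41,0],0.35],
    [[0,0,0],[-17,-41,0],0.35],
    [[0,0,0],[-18,-40.5,0],0.35],
    [[0,0,0],[0,0,40],0.35],
    [[0,0,0],[0,0,35],0.35],
    [[0,0,0],[0,0,20],0.35],
    [[0,0,0],[0,0,9],0.35],
    [[0,0,0],[0,0,0],0.35],
    [[0,0,0],[0,0,0],0.35]
  ]
}}

```text
time: 11.0
tool_pos: [0.5725, -0.1123, 0.0391]
eef_rot: [0.001, -0.037, 0.999, -0.0]
ft_force: [0.5, -0.3, -0.4]
grip_width: 0.03
grasp_force: 0.0
```

```bash
python3 st.py
```

```text
[ 0.57246817 -0.11234469  0.03914521] [[ 90.10405859 -44.72504399]] 4.265658799728016 [ 0.53 -0.28 -0.39] [0.034 0.009 0.013] 0.029977256214316794 11.0
```

The front edge is parallel to the step within 0.1 mm, so the blade is flush. Next I grip the knob.

Call:
{"name": "apply_moves", "arguments": {
  "series": [
    [[0,0,0],[0,1.5,0],0.35],
    [[0,0,0],[0,0,0],0],
    [[0,0,0],[0,0,0],0],
    [[0,0,0],[0,0,0],0],
    [[0,0,0],[0,0,0],0]
  ]
}}

```text
time: 11.5
tool_pos: [0.5731, -0.1124, 0.0397]
eef_rot: [0.002, -0.038, 0.999, -0.002]
ft_force: [-0.8, -7.7, 1.1]
grip_width: 0.0069
grasp_force: 58.6
```

```bash
python3 st.py
```

```text
[ 0.57313329 -0.11236813  0.03972617] [[ 90.76555679 -44.79817661]] 4.363906752436294 [-0.77 -7.71  1.1 ] [-1.212  0.08  -0.01 ] 0.006864460286622804 11.5
```

Call:
{"name": "apply_moves", "arguments": {
  "series": [
    [[0,0,0],[0,-1.3,0],0],
    [[0,0,0],[5.2,0.7,0],0],
    [[0,0,0],[4.8,2,0],0],
    [[0,0,0],[4.1,3.2,0],0],
    [[0,0,0],[0,0,0],0]
  ]
}}

```text
time: 12.0
tool_pos: [0.5585, -0.1093, 0.0397]
eef_rot: [0.002, -0.038, 0.999, -0.003]
ft_force: [-0.7, -11.2, 3.4]
grip_width: 0.0065
grasp_force: 60.6
```

```bash
python3 st.py
```

```text
[ 0.55847437 -0.10931239  0.03970942] [[ 76.37635869 -40.65424065]] 4.367967426920959 [ -0.69 -11.23   3.39] [-1.729  0.037 -0.12 ] 0.0064820060397923875 12.0
```

Call:
{"name": "apply_moves", "arguments": {
  "series": [
    [[0,0,0],[3.2,2,0],0],
    [[0,0,0],[2,4,0],0],
    [[0,0,0],[0,0,0],0]
  ]
}}

```text
time: 12.3
tool_pos: [0.5527, -0.1048, 0.0397]
eef_rot: [0.001, -0.038, 0.999, -0.004]
ft_force: [-2.3, -14.1, 3.7]
grip_width: 0.0066
grasp_force: 60.4
```

```bash
python3 st.py
```

```text
[ 0.55269136 -0.1047672   0.03972261] [[ 70.94961885 -35.68910184]] 4.367728523100536 [ -2.27 -14.15   3.69] [-2.482  0.248 -0.251] 0.006550406825633202 12.3
```

Call:
{"name": "apply_moves", "arguments": {
  "series": [
    [[0,0,0],[1,2.5,0],0],
    [[0,0,0],[1,2.5,0],0],
    [[0,0,0],[0,2.5,0],0],
    [[0,0,0],[0,0,0],0]
  ]
}}

```text
time: 12.7
tool_pos: [0.5484, -0.0966, 0.0395]
eef_rot: [-0.001, -0.038, 0.999, -0.003]
ft_force: [-7.5, -11.1, 9.5]
grip_width: 0.0063
grasp_force: 60.6
```

```bash
python3 st.py
```

```text
[ 0.54837758 -0.09659947  0.03947695] [[ 67.25903948 -27.2215167 ]] 4.355680050166664 [ -7.48 -11.08   9.5 ] [-1.942  1.24  -0.309] 0.006349731469371324 12.7
```

Call:
{"name": "apply_moves", "arguments": {
  "series": [
    [[0,0,0],[-1.5,2,-0.5],0],
    [[0,0,0],[0,1.5,0],0],
    [[0,0,0],[0,0,0],0]
  ]
}}

```text
time: 13.0
tool_pos: [0.5488, -0.0939, 0.0395]
eef_rot: [-0.002, -0.039, 0.999, -0.004]
ft_force: [-9.5, -15.2, 8.5]
grip_width: 0.0066
grasp_force: 60.8
```

```bash
python3 st.py
```

```text
[ 0.54878188 -0.09389529  0.03954511] [[ 67.86452648 -24.5551663 ]] 4.417731293657836 [ -9.45 -15.2    8.53] [-2.6    1.644 -0.101] 0.006621086914106755 13.0
```

Call:
{"name": "apply_moves", "arguments": {
  "series": [
    [[0,0,0],[0,2,0],0],
    [[0,0,0],[0,0,0],0],
    [[0,0,0],[0,0,0],0]
  ]
}}

```text
time: 13.3
tool_pos: [0.5488, -0.0937, 0.0396]
eef_rot: [-0.002, -0.039, 0.999, -0.005]
ft_force: [-9.6, -21.6, 6.4]
grip_width: 0.0069
grasp_force: 60.7
```

```bash
python3 st.py
```

```text
[ 0.54879668 -0.09368145  0.03958277] [[ 67.89528682 -24.34303382]] 4.435818806293563 [ -9.63 -21.56   6.42] [-3.72   1.538 -0.173] 0.006891983309480494 13.3
```

Call:
{"name": "apply_moves", "arguments": {
  "series": [
    [[0,0,0],[-1.5,-3,0],0],
    [[0,0,0],[0,0,0],0.3],
    [[0,0,0],[0,0,0],0.3],
    [[0,0,0],[0,0,0],0.3],
    [[0,0,0],[0,0,-15],0.3],
    [[0,0,0],[0,0,-40],0.3],
    [[0,0,0],[0,0,-45],0.3],
    [[0,0,0],[15,47,0],0],
    [[0,0,0],[15,47,0],0],
    [[0,0,0],[15,47,0],0],
    [[0,0,0],[0,0,0],0],
    [[0,0,0],[0,0,0],0]
  ]
}}

```text
time: 14.5
tool_pos: [0.4965, 0.0475, 0.1395]
eef_rot: [0.001, -0.039, 0.999, -0.0]
ft_force: [0.6, 0.2, 0.7]
grip_width: 0.0001
grasp_force: 0.0
```

```bash
python3 st.py; python3 - <<'E'
from sl import *
im,c=snap('wrist','pics/w6.png')
cv2.imwrite('pics/w6b.png',cv2.resize(im[90:310,10:280],None,fx=2.7,fy=2.7,interpolation=cv2.INTER_CUBIC))
E
```

```text
[0.49649152 0.04746881 0.13945459] [[ 26.29748848 120.32502652]] 4.481563535453676 [0.58 0.2  0.66] [-0.017 -0.035 -0.013] 0.00014561915226578138 14.5
```

View pics/w6b.png

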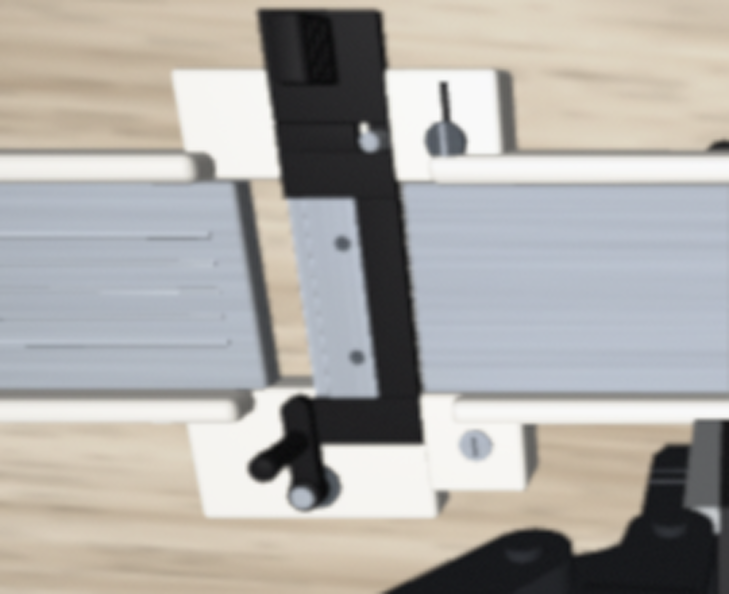

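Latch bar lies across the front of the ear, knob top at crop (264,467). I'll check its angle numerically.

```bash
python3 - <<'E'
from sl import *
im,c=load('pics/w6.png')
f=lambda x,y:(10+x/2.7,90+y/2.7)
print('knob top',to_s(cast(c,[f(264,467)],.0525)),'bar tip/pivot axis',to_s(cast(c,[f(298,398),f(302,496)],.03)))
g=im.mean(2)
def le(r,a,b,s=1):
    d=s*np.diff(g[r,a:b]); i=int(np.argmin(d)); w=np.clip(-d[max(i-2,0):i+3],0,None); return a+.5+(np.arange(max(i-2,0),max(i-2,0)+len(w))@w)/w.sum()
print('front',np.round(to_s(cast(c,[(le(r,98,123),r) for r in (100,106,112,122,128,134,145)],.0255)),1).tolist())
print('back out',np.round(to_s(cast(c,[(le(r,140,180,-1),r) for r in (98,104,110,122,128,246,250)],.027)),1).tolist())
E
```

```text
knob top [[ 70.01144224 -22.3483505 ]] bar tip/pivot axis [[ 56.05649705 -21.37916708]
 [ 91.88225214 -25.07671349]]
front [[-59.8, -19.2], [-55.2, -19.1], [-50.6, -19.1], [-42.9, -18.9], [-38.1, -19.0], [-33.3, -18.8], [-24.4, -18.9]]
back out [[-61.3, 18.4], [-56.8, 18.4], [-52.2, 18.3], [-43.0, 35.7], [-38.2, 17.2], [65.5, 17.2], [69.4, 17.1]]
```

```bash
python3 -c "
from plant import ticket
print(ticket.finish_job())"
```

```text
the job is handed in; nothing more can be done
None
```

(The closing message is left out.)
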